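# Set the bench magnifier over the circuit board

## Robot

A 6-joint arm with a two-finger parallel gripper is mounted at the origin on a cart in front of the work surface, level with it; the furniture and walls round the work are solid. World frame = base frame: x ahead of the robot, y to its left, z up, the work surface at z = 0. Lengths are in m, angles in rad, forces in N, time in s.
With the tool pointing down it reaches from about 0.425 to 0.95 m from the base axis. Payload 3.5 kg.
Tool frame: the origin (TCP) lies on the centre line of the jaws, within the pads' length; the fingertips stand 14 mm ahead of it and the grasp point (between the pads) lies 5 mm behind it (ctrl.finger_overhang is the distance from the TCP to the fingertips, in m); z points along the fingers, y is the line along which they close (so a half turn about z gives the same grasp; the last joint's range is limited). The gripper opens to 85 mm and grips with 20 to 120 N. Pads are 22 mm wide; open, the fingers measure 114 mm over their backs; the gripper's body (76 mm by 85 mm) begins 54 mm behind the grasp point. The pads swing forward as they close: fully open they stand 13 mm farther back than shut.
Start: joints at [-1.39, 0.286, 1.577, -0, 1.279, -0.15], TCP at [0.219, -0.638, 0.245] pointing down, gripper open.
Joint ranges: [-2.77, 2.77], [-0.9, 2.22], [0.21, 2.48], [-1.53, 4.67], [0.24, 2.81], [-2.84, 2.84]. Speed limits (rad/s): [2.79, 2.79, 3.14, 3.14, 3.14, 3.14].

## Interface

Orientations are given as a unit quaternion [x, y, z, w].
In Python, from plant import ctrl gives the robot as it stands.
- The arm moves only by the tool send_rows, never from a script. Its argument "moves" is text: rows parted by semicolons, each of 7 numbers parted by spaces: the turn, a rotation vector about the tool's x, y, z in units of 360 degrees (1.0 is 360 degrees), then the shift along the tool's x, y, z in units of 20 cm (1.0 is 20 cm), then the gripper's target within -1 to 1 (fully open at 1, half-way at 0, shut at -1). A call has 1 to 12 rows; each row is the pose to reach, as a shift and turn from the pose commanded when the call began, along the tool's axes at that moment, turning the shorter way round; what a row does not reach only later rows make up. A row lasts 1/8 s, in which the tool goes at most 62.5 mm and 10.7 degrees, less where a joint would pass 70% of its speed; a pose out of reach is approached as far as the arm can. A call with a number of a shift or a turn outside -1 to 1 is refused whole. A call with a gripper value outside its range is refused whole. The fingers move at their own pace and stop on an object; "newtons" is the grip in N (left out, the last holds). Time passes only in rows, so rows that repeat a pose let the fingers close. It gives the time, the measured TCP pose, the force, the opening and the grip force at its end, in the units of the state.
- ctrl.get_state(): the state, without advancing time (a new reading comes with each control period).
- ctrl.read_camera(name): name is "scene" or "top" or "wrist"; returns a dict with "image" (384x512x3 uint8, red, green, blue), "fovy" (degrees; the focal length in pixels is half the picture's height over the tangent of half this angle, whatever the lens; pixels are square), "cx", "cy" (the principal point, pixels), "extrinsics" (4x4, takes a point from camera to world coordinates). Camera axes: x right, y up, looking along -z (the intrinsics and any distortion apply to the point x, -y, -z); pixel columns grow to the right and rows downward; lengths in m; the calibration is good to about 2 mm. A picture is of the moment at which its call begins. There is no depth.
- ctrl.sign_off(): hands the job in; it is judged then, once.
The state is a dict: "time": time; "qpos": joint angles; "dq": joint speeds; "joint_efforts": joint torques, N m; "eef_pos": TCP position; "tcp_rot": TCP orientation; "contact_force": force on the tool from outside, world axes, zero at the start; "wrist_torque": the same for the moment, N m; "opening": opening from 0.0 (shut) to 1.0 (fully open); "finger_force": force on a finger pad.
Only numpy, scipy, OpenCV 4.12 (cv2) and the standard library are available. Lean on these libraries where they do the work, as an engineer would, in place of code of your own. Each camera call takes 0.05 s, during which the arm holds its last target. There are 200 camera calls.

## Task

Set up the bench magnifier so that the small green circuit board can be inspected: swing its arm round until the lens is centred over the board, and tip the raised lens head down until the lens is level. Move it by the frame or the little handle only, never touch the glass, and leave the board, the dish of screws, the tweezers and the tin where they lie.

Things in the scene. Friction and masses are not known exactly. Their poses are not given: they have to be found in the camera images.
- magnifier: foot and column of the bench magnifier, fixed to the table: grey round foot 124 mm across and 24 mm high, steel column 15 mm across; its top (with the arm's hub, 28 mm across) ends 189 mm above the table. Origin on the table on the column's axis, which is the swivel axis; z up. The direction of its x and y axes does not matter.
- mag_arm (a joint): swivel of the arm about the column's upright axis, rad, growing counter-clockwise seen from above; range -1.7 to 1.7, it starts near 0. Stays where it is left (friction 0.40 N m, about 1.5 N pushed sideways at the handle). The arm is a level steel tube 13 mm thick at 165 mm above the table, ending in a fork 124 mm from the column's axis.
- lens_head (a joint): tilt of the lens head about the level pin in the arm's fork, rad: 0 = lens level, positive = handle end raised; range -0.7 to 1.25, no stop or notch at level, it starts raised by 0.7 to 1.0. Stays where it is left (friction 0.25 N m; the head weighs 0.14 kg; about 1 N on the handle presses it down, about 2 N lifts it).
- tilt_axis (a point): middle of the tilt pin in the fork, 165 mm above the table and 124 mm from the column's axis; turns with the arm, its x axis points level outward along the arm, z up.
- lens_center (a point): centre of the lens, 76 mm from the tilt pin, so 200 mm from the column's axis when level; z axis is the lens's normal (straight up when level), x axis points to the handle. The white frame round the lens is a ring 128 mm across outside, 112 mm inside, 18 mm thick (9 mm either side of this point).
- handle_mid (a point): middle of the black handle that stands out from the frame opposite the fork, on its axis, 164 mm from the tilt pin: round, 11 to 15 mm thick, its free part reaching from 140 to 185 mm from the tilt pin. x axis points outward along the handle.
- lens_glass: the clear lens, 112 mm across and 10 mm thick in the middle, recessed 4 mm below both faces of the frame; not to be touched. Origin on its axis at its underside, 5 mm below the lens centre.
- board: small green circuit board, 34 x 62 x 8 mm, lying loose on the table about 200 mm from the column's axis, to the left or the right of where the lens starts. Origin at the centre of its underside.
- dish: round grey metal dish of screws, 112 mm across and 22 mm high, loose on the table on the other side. Origin at the centre of its underside. Bystander.
- tweezers: steel tweezers, 108 mm long, 10 mm wide and 9 mm high, lying on the table. Origin at the centre of the underside. Bystander.
- tin: round white tin, 90 mm across and 32 mm high, on the table. Origin at the centre of its underside. Bystander.

How it is judged:
By the outcome, as a careful person would: the job done as asked, in the order asked, and still so for the second after the job is handed in, with the robot touching nothing.
It also fails if it takes over 51 s, if anything falls off the work surface, if the arm or the gripper's body presses on something with over 40 N, if the wrist force passes 120 N, or if a joint passes its speed limit or range.

## Working session

There is one attempt and no reset: what is moved stays moved. The work goes in short steps, Python scripts to look and compute and a tool call to move; the robot and the scene stay as the last step left them, time stands still between calls to the robot, and variables do not carry over. Pictures are saved under pics/ and viewed, at most 10 in all, crops included, and the job is handed in when it is done.

Besides the shell and the picture viewer there is one more tool, called after "Request:" by a JSON object that holds its "api" and its "payload", one argument or row to a line. send_rows: Moves the arm, as the interface text tells. Its arguments: {"type":"object","properties":{"moves":{"type":"string"},"newtons":{"type":"number"}},"required":["moves"]}

```bash
mkdir -p pics
cat > h.py <<'E'
import numpy as np, cv2
from plant import ctrl
def cam(n):
    c=ctrl.read_camera(n); f=c["image"].shape[0]/2/np.tan(np.radians(c["fovy"])/2); return c,f
def save(c,p): cv2.imwrite(p,cv2.cvtColor(c["image"],cv2.COLOR_RGB2BGR))
def ray(c,f,u,v):
    E=np.array(c["extrinsics"]); d=E[:3,:3]@np.array([(u-c["cx"])/f,-(v-c["cy"])/f,-1]); return E[:3,3],d/np.linalg.norm(d)
def atz(c,f,u,v,z):
    o,d=ray(c,f,u,v); return o+d*(z-o[2])/d[2]
def proj(c,f,p):
    E=np.array(c["extrinsics"]); q=E[:3,:3].T@(np.array(p)-E[:3,3]); return c["cx"]+f*q[0]/-q[2], c["cy"]-f*q[1]/-q[2]
E
python3 - <<'E'
from h import *
import pickle
d={}
for n in("scene","top"):
    c,f=cam(n); save(c,f"pics/{n}0.png"); d[n]=(c,f); print(n,f,[k for k in c],np.round(c["extrinsics"],3).tolist(),c["cx"],c["cy"])
pickle.dump(d,open("d0.pkl","wb"))
a=[cv2.imread(f"pics/{n}0.png") for n in d]
print(ctrl.get_state())
E
```

```text
scene 395.4549022367476 ['image', 'fovy', 'cx', 'cy', 'extrinsics'] [[-0.588, 0.422, -0.69, -0.074], [-0.809, -0.327, 0.489, 0.517], [-0.02, 0.845, 0.534, 0.631], [0.0, 0.0, 0.0, 1.0]] 259.547731390575 192.15876339445506
top 385.82594597313346 ['image', 'fovy', 'cx', 'cy', 'extrinsics'] [[-0.012, 0.983, -0.184, 0.39], [-1.0, -0.013, -0.004, 0.071], [-0.007, 0.184, 0.983, 1.128], [0.0, 0.0, 0.0, 1.0]] 249.95376550199353 195.91240633922666
{'time': 0.1, 'qpos': array([-1.39001953e+00,  2.87115486e-01,  1.57806722e+00, -6.08130859e-05,
        1.27858239e+00, -1.50007888e-01]), 'dq': array([-0.00010363, -0.00148779, -0.00375937, -0.00048842, -0.00112951,
       -0.00191498]), 'joint_efforts': array([ 4.48134579e-04, -4.07297158e+01, -2.93700153e+01, -1.70681565e-04,
        3.42354579e-03,  4.31200249e-06]), 'eef_pos': array([ 0.21913502, -0.63782952,  0.24404002]), 'tcp_rot': array([ 9.86351807e-01,  1.64647904e-01, -4.58148449e-05, -1.08564483e-03]), 'contact_force': array([ 0.4832716 ,  0.1149632 , -0.23077705]), 'wrist_torque': array([0.00333689, 0.00172695, 0.01132648]), 'finger_force': 0.0, 'opening': 1.003457020844978}
```

View pics/scene0.png

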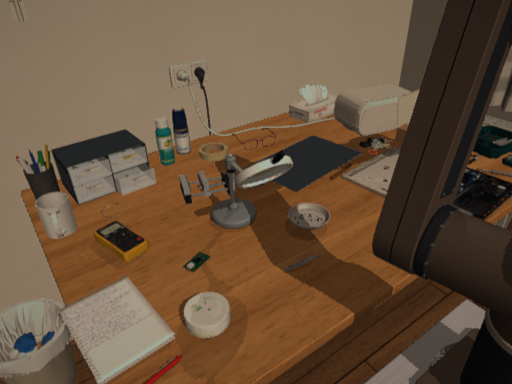

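View pics/top0.png

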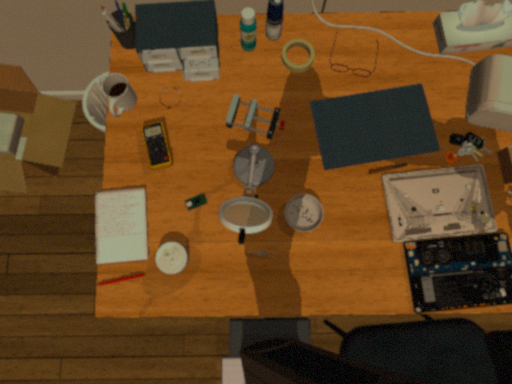

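The scene view has the magnifier at (234,190), the board at (197,262), and the dish at (308,216). In the top view the foot is at (253,167), the lens ring at (246,214), the handle at (241,236), the board at (196,201), the dish at (304,212), the tin at (171,258), and the tweezers near (257,253).

Run:
```python
from h import *
import pickle
d=pickle.load(open("d0.pkl","rb"))
t=cv2.imread("pics/top0.png")[140:270,160:330]; s=cv2.imread("pics/scene0.png")[140:290,170:340]
a=cv2.resize(t,None,fx=4,fy=4,interpolation=3)
b=cv2.resize(s,None,fx=4,fy=4,interpolation=3)
cv2.imwrite("pics/topz.png",a);cv2.imwrite("pics/scz.png",b)
for n,p in (("top",[(253.5,167,.024),(196,201,.008),(304,212,.022),(171,258,.032),(257,253,.009)]),("scene",[(234,213,.024),(197,262,.008),(308,216,.022),(207,310,.032),(304,263,.009)])):
    c,f=d[n]
    for q in p: print(n,q,atz(c,f,*q).round(4))
# board via green mask
for n in d:
    c,f=d[n]; im=c["image"].astype(int); m=((im[...,1]>im[...,0]+15)&(im[...,1]>im[...,2])).astype(np.uint8)
    k,l,st,ce=cv2.connectedComponentsWithStats(m)
    for i in range(1,k):
        if st[i,4]>30: print(n,st[i],ce[i].round(1),atz(c,f,*ce[i],.008).round(4))
```

```text
top (253.5, 167, 0.024) [0.6836 0.0647 0.024 ]
top (196, 201, 0.008) [0.5868 0.2356 0.008 ]
top (304, 212, 0.022) [ 0.5478 -0.0794  0.022 ]
top (171, 258, 0.032) [0.421  0.3002 0.032 ]
top (257, 253, 0.009) [0.4327 0.0582 0.009 ]
scene (234, 213, 0.024) [0.6692 0.0757 0.024 ]
scene (197, 262, 0.008) [0.5758 0.2393 0.008 ]
scene (308, 216, 0.022) [ 0.5412 -0.0727  0.022 ]
scene (207, 310, 0.032) [0.4179 0.2999 0.032 ]
scene (304, 263, 0.009) [0.4226 0.0453 0.009 ]
scene [156 127  15  10 118] [162.9 131.9] [ 1.3252 -0.0144  0.008 ]
scene [479 127  13   9  57] [485.7 129.6] [ 0.5634 -1.0035  0.008 ]
scene [490 143  22  14 139] [501.1 150.1] [ 0.4401 -0.875   0.008 ]
scene [159 148  16  17 190] [166.8 155.9] [1.1226 0.0625 0.008 ]
scene [ 38 151   7  15  59] [ 40.5 158.3] [1.3823 0.4216 0.008 ]
scene [191 254  17  16  79] [198.9 261.1] [0.5756 0.2342 0.008 ]
top [122   3   8  14  37] [124.9   9.6] [1.2221 0.4755 0.008 ]
top [241  21  15  11 111] [248.   26.9] [1.1529 0.0758 0.008 ]
top [242  40  13  10  96] [248.1  44.7] [1.0902 0.0761 0.008 ]
top [190 195  16  13  74] [197.8 200.7] [0.5877 0.2303 0.008 ]
```

View pics/topz.png

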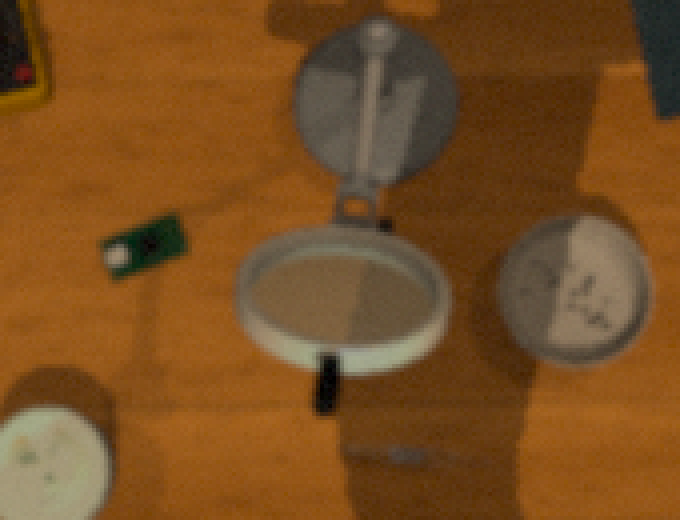

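View pics/scz.png

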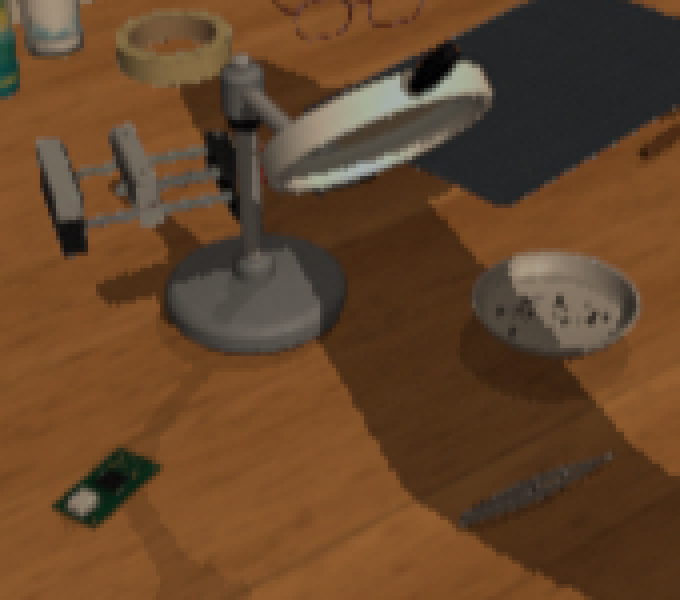

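In the zooms, top view (÷4, plus 160,140): board corners centre on (145,245), hub top is at (380,35), and the handle runs from (330,355) to (326,412). In the scene zoom (÷4, plus 170,140): hub top (243,65), handle about (435,68), board centre (107,487).

```bash
cat >> h.py <<'E'
def tri(rs):
    A=np.zeros((3,3));b=np.zeros(3)
    for o,d in rs:
        P=np.eye(3)-np.outer(d,d);A+=P;b+=P@o
    x=np.linalg.solve(A,b); return x,[np.linalg.norm((np.eye(3)-np.outer(d,d))@(x-o)) for o,d in rs]
E
python3 - <<'E'
from h import *
import pickle
d=pickle.load(open("d0.pkl","rb"));T=d["top"];S=d["scene"]
for n,t,s in (("hub",(380,35),(243,65)),("handle",(327,385),(435,68)),("board",(145.5,245.5),(107,487)),("foot",(379,100),(254,290)),("dish",(575,287),(557,300))):
    t=(t[0]/4+160,t[1]/4+140);s=(s[0]/4+170,s[1]/4+140)
    x,e=tri([ray(*T,*t),ray(*S,*s)]);print(n,x.round(4),np.round(e,4))
for z,t in ((.189,(380,35)),(.02,(379,100)),(.165,(355,200)),(.008,(145.5,245.5))): print(z,atz(*T,t[0]/4+160,t[1]/4+140,z).round(4))
for z,t in ((.189,(243,65)),(.02,(254,290)),(.008,(107,487))): print(z,atz(*S,t[0]/4+170,t[1]/4+140,z).round(4))
E
```

```text
hub [0.6904 0.0613 0.1799] [0.0002 0.0002]
handle [0.4586 0.0936 0.2817] [0.0007 0.0007]
board [ 0.5871  0.2354 -0.0014] [0.0004 0.0004]
foot [0.6952 0.0611 0.0047] [0.0005 0.0005]
dish [ 0.5478 -0.0806  0.0182] [0.0019 0.0019]
0.189 [0.6874 0.0612 0.189 ]
0.02 [0.6907 0.0609 0.02  ]
0.165 [0.5859 0.0785 0.165 ]
0.008 [0.5857 0.2344 0.008 ]
0.189 [0.6752 0.0707 0.189 ]
0.02 [0.6768 0.0726 0.02  ]
0.008 [0.5769 0.2393 0.008 ]
```

```bash
cat >> h.py <<'E'
from scipy.spatial.transform import Rotation as R
def row(s,p,yaw,g=1):
    # desired: tool down, x axis at yaw(deg)
    R0=R.from_quat(s["tcp_rot"]); c,q=np.cos(np.radians(yaw)),np.sin(np.radians(yaw))
    Rt=R.from_matrix(np.array([[c,q,0],[q,-c,0],[0,0,-1]]).T)
    v=(R0.inv()*Rt).as_rotvec()/(2*np.pi); t=R0.inv().apply(np.array(p)-s["eef_pos"])/.2
    return np.round(np.r_[v,t,g],3)
def pr(*rows):
    s=ctrl.get_state()
    for r in rows: print(*row(s,*r))
E
python3 - <<'E'
from h import *
pr(([.42,-.40,.36],70),([.5,-.1,.37],130),([.455,.095,.37],172))
E
```

```text
-0.0 -0.0 -0.142 1.336 -0.8 -0.578 1.0
-0.0 -0.0 -0.308 2.202 -2.089 -0.625 1.0
-0.0 -0.0 -0.425 2.306 -3.084 -0.623 1.0
```

Request:
{"api": "send_rows", "payload": {
  "moves": "0 0 -0.03 0.3 -0.18 -0.15 1;0 0 -0.06 0.6 -0.36 -0.3 1;0 0 -0.09 0.8 -0.6 -0.45 1;0 0 -0.12 1 -0.8 -0.58 1;0 0 -0.142 1 -1 -0.58 1;0 0 -0.142 1 -1 -0.58 1"
}}

```text
time: 0.85
eef_pos: [0.3442, -0.3814, 0.363]
tcp_rot: [0.818, 0.576, 0.0, 0.001]
contact_force: [-0.1, -0.3, -0.0]
opening: 1.001
finger_force: 0.0
```

Run:
```python
from h import *
print(ctrl.get_state()["eef_pos"])
pr(([.5,-.2,.37],120),([.5,-.1,.37],130),([.455,.095,.37],172))
```

```text
[ 0.34417459 -0.38138963  0.36297278]
0.0 0.0 -0.138 1.116 0.428 -0.036 1.0
0.0 0.0 -0.166 1.587 0.259 -0.037 1.0
0.0 0.001 -0.282 2.429 -0.281 -0.04 1.0
```

Request:
{"api": "send_rows", "payload": {
  "moves": "0 0 -0.03 0.25 0.1 -0.03 1;0 0 -0.06 0.5 0.2 -0.03 1;0 0 -0.09 0.75 0.3 -0.03 1;0 0 -0.12 1 0.4 -0.03 1;0 0 -0.138 1 0.4 -0.03 1;0 0 -0.138 1 0.4 -0.03 1"
}}

```text
time: 1.6
eef_pos: [0.4871, -0.2237, 0.3661]
tcp_rot: [0.502, 0.865, -0.0, -0.001]
contact_force: [0.9, -0.8, 0.2]
opening: 0.999
finger_force: 0.0
```

Run:
```python
from h import *
print(ctrl.get_state()["eef_pos"])
pr(([.475,-.05,.37],150),([.455,.095,.37],172))
```

```text
[ 0.48709551 -0.22365578  0.36610802]
-0.0 -0.0 -0.084 0.784 0.377 -0.019 1.0
-0.0 -0.0 -0.145 1.464 0.649 -0.018 1.0
```

Request:
{"api": "send_rows", "payload": {
  "moves": "0 0 -0.03 0.3 0.14 -0.02 1;0 0 -0.06 0.6 0.28 -0.02 1;0 0 -0.09 0.8 0.38 -0.02 1;0 0 -0.115 1 0.46 -0.02 1;0 0 -0.145 1 0.46 -0.02 1;0 0 -0.145 1 0.46 -0.02 1"
}}

```text
time: 2.35
eef_pos: [0.4674, -0.0048, 0.371]
tcp_rot: [0.073, 0.997, -0.0, -0.0]
contact_force: [-0.0, -0.2, -0.5]
opening: 0.999
finger_force: 0.0
```

Run:
```python
from h import *
import pickle
c,f=cam("wrist");save(c,"pics/w1.png");pickle.dump((c,f),open("w1.pkl","wb"))
t,g=cam("top");save(t,"pics/t1.png")
print(ctrl.get_state()["eef_pos"],c["extrinsics"],f,c["cx"],c["cy"])
cv2.imwrite("pics/m1.png",np.hstack([cv2.imread("pics/w1.png"),cv2.resize(cv2.imread("pics/t1.png")[140:270,160:256],(284,384),interpolation=3)]))
pr(([.455,.095,.37],172))
```

```text
[ 0.46752024 -0.00517037  0.37102511] [[ 0.14556043 -0.95102537 -0.27269564  0.39631538]
 [ 0.98934873  0.14023315  0.03903526  0.00537291]
 [ 0.00111745 -0.27547307  0.96130814  0.50048387]
 [ 0.          0.          0.          1.        ]] 296.86933167476155 256.6536384411788 190.93914014087275
-0.0 -0.0 -0.001 0.135 0.486 0.005 1.0
```

View pics/m1.png

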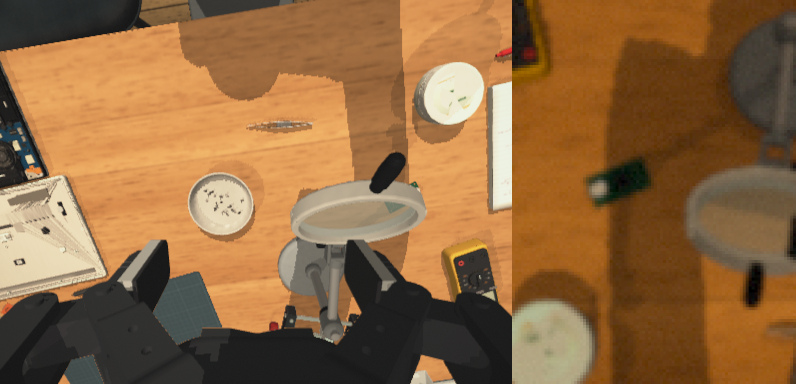

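The wrist view shows the handle running from (376,190) to its tip at about (400,157), with the ring centred at (358,212). The top crop shows the pose unchanged.

```bash
cat > fit.py <<'E'
from h import *
from scipy.optimize import least_squares
def pt(x,r,n=0):
    cx,cy,a,t=x; rad=.124+r*np.cos(t)-n*np.sin(t); return np.array([cx+rad*np.cos(a),cy+rad*np.sin(a),.165+r*np.sin(t)+n*np.cos(t)])
E
python3 - <<'E'
from fit import *
import pickle
d=pickle.load(open("d0.pkl","rb"));W=pickle.load(open("w1.pkl","rb"))
ob=[(d["top"],.185,(326,410)),(d["scene"],.164,(435,68))]
hub=lambda x:np.array([x[0],x[1],.189])
def res(x):
    o=[]
    T,S=d["top"],d["scene"]
    z=lambda u,v,a,b:(u/4+a,v/4+b)
    o.append(np.subtract(proj(*T,hub(x)),z(380,32,160,140)))
    o.append(np.subtract(proj(*S,hub(x)),z(243,62,170,140)))
    o.append(np.subtract(proj(*T,pt(x,.185)),z(326,408,160,140)))
    o.append(np.subtract(proj(*S,pt(x,.164)),z(435,68,170,140)))
    o.append(np.subtract(proj(*T,pt(x,.076,.005)),z(344,294,160,140)))
    o.append(np.subtract(proj(*W,pt(x,.183)),(399,159)))
    o.append(np.subtract(proj(*W,pt(x,.145)),(378,188)))
    return np.concatenate(o)
r=least_squares(res,[.69,.061,3.0,.84],loss="soft_l1");print(r.x.round(4),r.fun.round(1))
x=r.x;print("h170",pt(x,.17),"h164",pt(x,.164),np.degrees(x[2]))
b=tri([ray(*d["top"],196.4,201.4),ray(*d["scene"],196.9,261.7)])[0];print(b)
E
```

```text
[0.6894 0.0615 3.0017 0.836 ] [-0.1  0.   0.  -2.3 -0.8  0.7 -0.3 -2.1 -0.1 -1.1 -0.4  0.6  0.2 -2.8]
h170 [0.45373425 0.09469951 0.29113046] h164 [0.45771773 0.09413858 0.2866788 ] 171.9845927068379
[ 0.58687485  0.23523862 -0.00120787]
```

Request:
{"api": "send_rows", "payload": {
  "moves": "0 0 0 0.03 0.25 0 1;0 0 0 0.06 0.45 0 1;0 0 -0.001 0.14 0.485 0 0.6;0 0 -0.001 0.14 0.485 0.2 0.2;0 0 -0.001 0.14 0.485 0.4 0.2;0 0 -0.001 0.14 0.485 0.4 0.2;0 0 -0.001 0.14 0.485 0.4 0.2",
  "newtons": 30
}}

```text
time: 3.32
eef_pos: [0.454, 0.0951, 0.293]
tcp_rot: [0.068, 0.998, -0.0, 0.001]
contact_force: [0.2, 0.0, 0.7]
opening: 0.598
finger_force: 0.0
```

Run:
```python
from h import *
c,f=cam("wrist");save(c,"pics/w2.png")
t,g=cam("top");save(t,"pics/t2.png")
cv2.imwrite("pics/m2.png",np.hstack([cv2.imread("pics/w2.png"),cv2.resize(cv2.imread("pics/t2.png")[140:270,160:256],(284,384),interpolation=3)]))
pr(([.4537,.0947,.291],172))
```

```text
0.0 0.001 0.001 0.003 -0.004 0.014 1.0
```

View pics/m2.png

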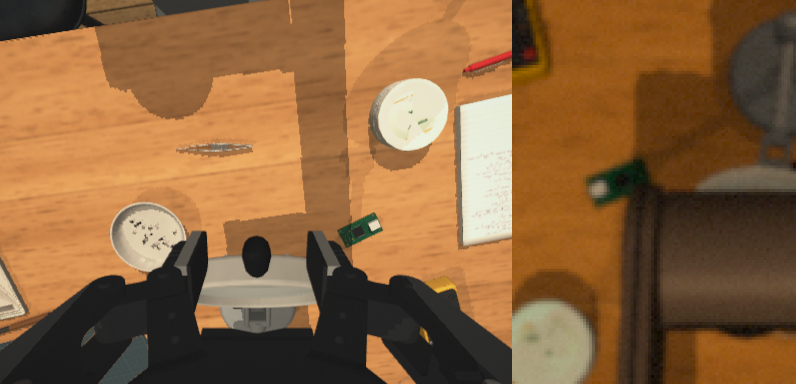

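The wrist view shows the handle tip at (257,256), centred between the fingers at 205 and 310, with the board at (360,230). I'll close on it.

Request:
{"api": "send_rows", "payload": {
  "moves": "0 0 0 0 0 0.01 -0.4;0 0 0 0 0 0.01 -1;0 0 0 0 0 0.01 -1;0 0 0 0 0 0.01 -1;0 0 0 0 0 0.01 -1;0 0 0 0 0 0.01 -1",
  "newtons": 25
}}

```text
time: 4.18
eef_pos: [0.4532, 0.0957, 0.2897]
tcp_rot: [0.067, 0.998, -0.0, -0.0]
contact_force: [-2.8, -1.1, 4.0]
opening: 0.156
finger_force: 24.9
```

Run:
```python
from h import *
c,f=cam("wrist"); im=c["image"].astype(int); m=((im[...,1]>im[...,0]+15)&(im[...,1]>im[...,2])).astype(np.uint8)
m[:,:300]=0;m[260:]=0
k,l,st,ce=cv2.connectedComponentsWithStats(m)
for i in range(1,k):
    if st[i,4]>30: print(st[i],ce[i],atz(c,f,*ce[i],.008))
print(atz(c,f,360,230,.008))
s=ctrl.get_state();print(s["opening"],s["finger_force"],s["contact_force"],s["eef_pos"])
C=np.array([.6894,.0615]);r0=.2374
for a in (172,163,154,145,136,127,120.8):
    a_=np.radians(a); pr(([*(C+r0*np.array([np.cos(a_),np.sin(a_)])),s["eef_pos"][2]],a,-1))
```

```text
[339 215  41  34 498] [358.31526104 231.87148594] [0.58286736 0.23224143 0.008     ]
[0.58016041 0.2348677  0.008     ]
0.1605390810646103 24.939426581840962 [-1.71720048 -0.34885188  4.51553581] [0.45320721 0.09572498 0.28966978]
-0.0 -0.0 0.001 -0.006 -0.005 -0.0 -1.0
-0.0 -0.0 0.026 -0.022 0.18 -0.0 -1.0
-0.0 -0.0 0.051 -0.066 0.361 -0.0 -1.0
-0.0 -0.0 0.076 -0.139 0.533 -0.0 -1.0
-0.0 -0.0 0.101 -0.237 0.691 -0.0 -1.0
-0.0 -0.0 0.126 -0.359 0.832 -0.0 -1.0
-0.0 -0.0 0.143 -0.455 0.917 -0.0 -1.0
```

Request:
{"api": "send_rows", "payload": {
  "moves": "0 0 0.013 -0.01 0.09 0 -1;0 0 0.026 -0.02 0.18 0 -1;0 0 0.038 -0.042 0.27 0 -1;0 0 0.051 -0.066 0.361 0 -1;0 0 0.063 -0.1 0.448 0 -1;0 0 0.076 -0.139 0.533 0 -1;0 0 0.088 -0.186 0.613 0 -1;0 0 0.101 -0.237 0.691 0 -1;0 0 0.126 -0.359 0.832 0 -1;0 0 0.141 -0.445 0.91 0 -1;0 0 0.141 -0.445 0.91 0 -1;0 0 0.141 -0.445 0.91 0 -1"
}}

```text
time: 5.72
eef_pos: [0.5656, 0.2681, 0.2908]
tcp_rot: [0.488, 0.873, 0.004, -0.002]
contact_force: [-3.0, 6.6, 5.8]
opening: 0.16
finger_force: 25.1
```

Run:
```python
from h import *
import pickle
t=cam("top");save(t[0],"pics/t3.png");s=cam("scene");save(s[0],"pics/s3.png");pickle.dump((t,s),open("d3.pkl","wb"))
a=cv2.resize(cv2.imread("pics/t3.png")[130:270,150:290],(400,400),interpolation=3);b=cv2.resize(cv2.imread("pics/s3.png")[130:290,150:310],(400,400),interpolation=3)
cv2.imwrite("pics/m3.png",np.hstack([a,b]))
st=ctrl.get_state();print(st["opening"],st["eef_pos"],st["contact_force"])
```

```text
0.15435008760982014 [0.56551089 0.26795511 0.2908457 ] [-3.12550038  7.55872195  6.16164729]
```

View pics/m3.png

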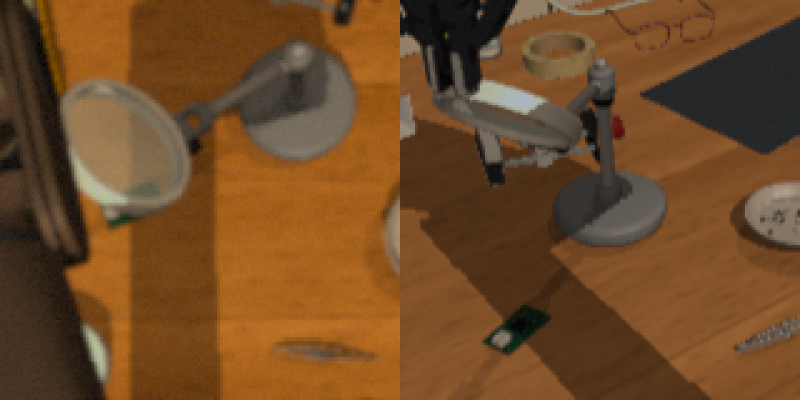

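The top crop (×0.35, plus 150,130) shows the hub at (295,55), the fork pin near (195,122), and the grip still held. The board shows beneath the frame at about (132,203). The swing is close to target, so I'll check the angle numerically and tip down.

Run:
```python
from h import *
import pickle
t,s=pickle.load(open("d3.pkl","rb"))
h=atz(*t,150+295*.35,130+53*.35,.189);k=atz(*t,150+195*.35,130+122*.35,.165)
print(h,k,np.degrees(np.arctan2(*(k-h)[1::-1])),np.linalg.norm((k-h)[:2]))
```

```text
[0.68800145 0.06565542 0.189     ] [0.63231665 0.15632577 0.165     ] 121.55598257655701 0.10640446462303299
```

Request:
{"api": "send_rows", "payload": {
  "moves": "0 0 0 0.06 0 0.06 -1;0 0 0 0.125 0 0.144 -1;0 0 0 0.178 0 0.233 -1;0 0 0 0.22 0 0.327 -1;0 0 0 0.25 0 0.425 -1;0 0 0 0.269 0 0.527 -1;0 0 0 0.273 0 0.58 -1;0 0 0 0.275 0 0.625 -1;0 0 0 0.275 0 0.625 -1;0 0 0 0.275 0 0.625 -1"
}}

```text
time: 7.08
eef_pos: [0.5362, 0.3106, 0.1635]
tcp_rot: [0.488, 0.873, -0.001, -0.001]
contact_force: [-2.7, 3.0, -2.3]
opening: 0.154
finger_force: 24.6
```

Run:
```python
from h import *
import pickle
t=cam("top");save(t[0],"pics/t4.png");s=cam("scene");save(s[0],"pics/s4.png");pickle.dump((t,s),open("d4.pkl","wb"))
a=cv2.resize(cv2.imread("pics/t4.png")[130:270,150:290],(400,400),interpolation=3);b=cv2.resize(cv2.imread("pics/s4.png")[130:290,150:310],(400,400),interpolation=3)
cv2.imwrite("pics/m4.png",np.hstack([a,b]))
st=ctrl.get_state();print(st["opening"],st["eef_pos"],st["contact_force"])
```

```text
0.1579126262789288 [0.5364571  0.31080708 0.1639188 ] [-2.70658212  2.1991512  -2.61796025]
```

View pics/m4.png

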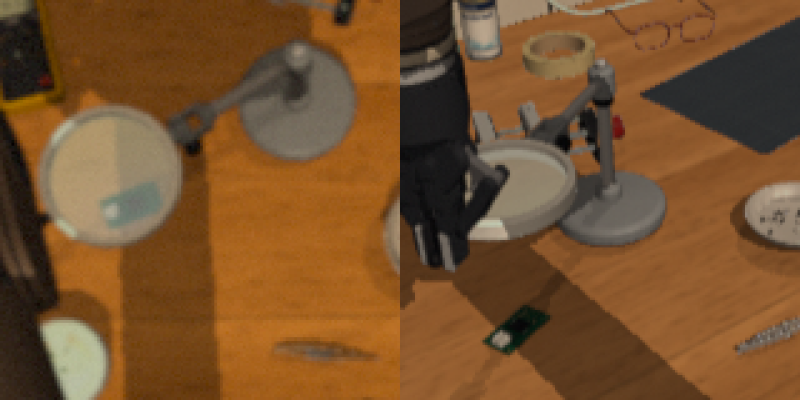

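The top crop shows the level ring centred at about (111,176), with the board seen through the lens at (130,205). The scene crop shows the ring about level. Next I'll compute the lens centre against the board.

Run:
```python
from h import *
import pickle
t,s=pickle.load(open("d4.pkl","rb"))
print(atz(*t,150+111*.35,130+176*.35,.17)) 
C=np.array([.6894,.0615])
for a in (120.8,121.5):
    print(a,C+.2*np.array([np.cos(np.radians(a)),np.sin(np.radians(a))]))
# model overlay of ring outer (top face) tilt sensitivity
c,f=t
for b in ([.586,.2345,.008],[.583,.235,.008],[.58,.235,.008]): print(b,proj(c,f,b),np.degrees(np.arctan2(b[1]-C[1],b[0]-C[0])))
```

```text
[0.58283341 0.23028463 0.17      ]
120.8 [0.58699143 0.23329198]
121.5 [0.58490029 0.23202803]
[0.586, 0.2345, 0.008] (np.float64(196.3581155861894), np.float64(201.26709330082215)) 120.86624849225252
[0.583, 0.235, 0.008] (np.float64(196.17523178040932), np.float64(202.27263815961288)) 121.51897759860891
[0.58, 0.235, 0.008] (np.float64(196.16181989322718), np.float64(203.2768833536534)) 122.23338071381126
```

Request:
{"api": "send_rows", "payload": {
  "moves": "0 0 0 0 0 0 -0.6;0 0 0 0 0 0 -0.2;0 0 0 0 0 0 0.3;0 0 0 0 0 0 0.3;0 0 0 0 0 -0.2 0.4;0 0 0 0.1 0 -0.5 0.4;0 0 0 0.3 0 -0.8 0.4;0 0 0 0.6 0 -0.9 0.4;0 0 0 0.6 0 -0.9 0.4"
}}

```text
time: 8.3
eef_pos: [0.4733, 0.4161, 0.3481]
tcp_rot: [0.487, 0.874, 0.003, 0.001]
contact_force: [1.0, 0.4, -0.6]
opening: 0.7
finger_force: 0.0
```

Run:
```python
from h import *
import pickle
d={n:cam(n) for n in("top","scene","wrist")}
pickle.dump(d,open("d5.pkl","wb"))
for n in d: save(d[n][0],f"pics/{n}5.png")
a=cv2.resize(cv2.imread("pics/top5.png")[150:250,150:250],(400,400),interpolation=3);b=cv2.resize(cv2.imread("pics/scene5.png")[145:285,150:290],(400,400),interpolation=3)
w=np.zeros((200,800,3),np.uint8)
cv2.imwrite("pics/m5.png",np.hstack([a,b]))
print(ctrl.get_state()["eef_pos"])
```

```text
[0.47415058 0.4129861  0.34335836]
```

View pics/m5.png

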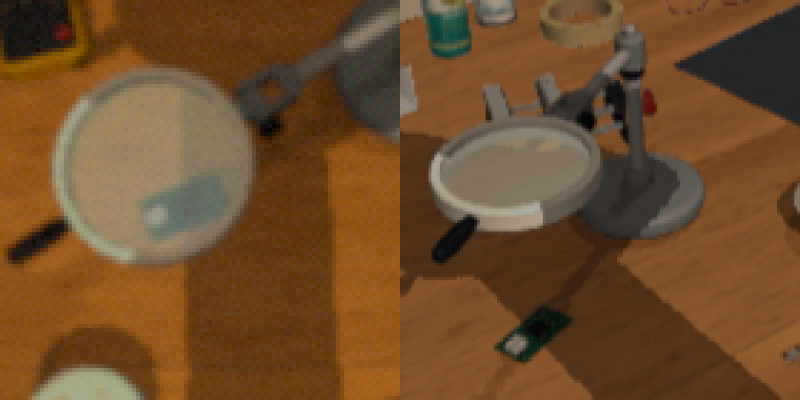

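View pics/wrist5.png

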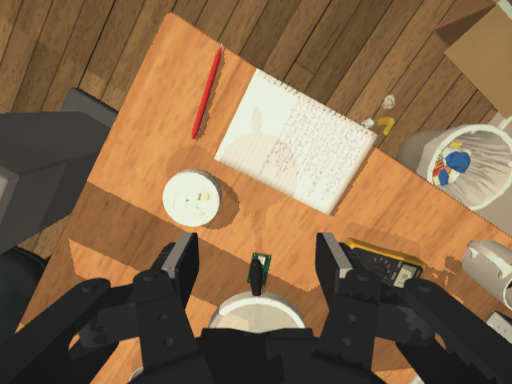

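After release, the top crop (÷4, plus 150,150) has the ring centre at (153,166), the handle tip at (10,255) and its root at (65,228). The scene crop (÷2.857, plus 150,145) has the handle tip at (37,258) and root at (72,222). The wrist view has the handle tip at (256,294).

Run:
```python
from fit import *
import pickle
d=pickle.load(open("d5.pkl","rb"));T,S,W=d["top"],d["scene"],d["wrist"]
z=lambda u,v:(150+u/2.857,145+v/2.857)
y=lambda u,v:(150+u/4,150+v/4)
def res(p):
    x=[.6894,.0615,p[0],p[1]]
    return np.concatenate([np.subtract(proj(*T,pt(x,.184)),y(11,254)),np.subtract(proj(*T,pt(x,.142)),y(64,228)),np.subtract(proj(*T,pt(x,.076,.004)),y(153,166.5)),
     np.subtract(proj(*S,pt(x,.183)),np.add(z(38,255),(0,-2.3))),np.subtract(proj(*S,pt(x,.142)),np.add(z(73,222),(0,-2.3)))])
r=least_squares(res,[2.12,0],loss="soft_l1");print(np.degrees(r.x[0]),r.x[1],r.fun.round(1))
for t in(-.05,0,.05):print(t,res([r.x[0],t]).round(1))
# board in scene & relative to lens centre projected
x=[.6894,.0615,r.x[0],0];print(pt(x,.076))
```

```text
122.32025388434573 0.004882864167224188 [-0.3  1.5  0.8 -0.9  0.6  0.2  0.   0.1 -0.8 -0.2]
-0.05 [ 0.8  2.   1.5 -0.5  0.8  0.5  0.8  4.2 -0.2  2.9]
0 [-0.2  1.6  0.8 -0.9  0.6  0.2  0.1  0.5 -0.7  0.1]
0.05 [-1.1  1.   0.3 -1.4  0.4 -0.2 -0.6 -3.4 -1.1 -2.8]
[0.58246978 0.23051458 0.165     ]
```

```bash
python3 -c "
from plant import ctrl
print(ctrl.sign_off())"
```

```text
the job is handed in; nothing more can be done
None
```

I swung the lens over the board (centred to about 5 mm by the cameras), tipped it level (to about 0.02 rad), released the handle and handed the job in at about 8.5 s; only the handle was gripped, and no verdict came back.

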